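# Clip the thermometer case into its shaped rack compartment

## Robot

A 6-joint arm with a two-finger parallel gripper is mounted at the origin on the work surface. World frame = base frame: x ahead of the robot, y to its left, z up, the work surface at z = 0. Lengths are in mm, angles in rad, forces in N, time in s.
With the tool pointing down it reaches from about 350 to 1000 mm from the base axis. Payload 7.1 kg.
Tool frame: the origin (TCP) lies midway between the tips of the shut fingers; the grasp point (between the pads) lies 19 mm behind it (arm.grip_point_offset is the distance from the TCP to the grasp point, in mm); z points along the fingers, y is the direction in which the jaws open and shut (so a half turn about z gives the same grasp; the last joint's range is limited). The gripper opens to 85 mm and grips with 20 to 120 N. Pads are 22 mm wide; open, the fingers measure 114 mm over their backs; the gripper's body (76 mm by 85 mm) begins 54 mm behind the grasp point. The pads swing forward as they close: fully open they stand 13 mm farther back than shut.
Start: joints at [-1.278, 0.423, 1.63, -0, 1.089, -0.019], TCP at [191.75, -594.842, 231.319] pointing down, gripper open.
Joint ranges: [-3, 3], [-0.9, 2.11], [0.09, 2.58], [-1.31, 4.45], [0.11, 2.69], [-2.54, 2.54]. Speed limits (rad/s): [2.39, 2.39, 3.01, 3.14, 3.14, 3.14].

## Interface

Orientations are given as a 3x3 rotation matrix whose columns are the frame's x, y, z axes.
In Python, from bench import arm, hand, kinematics, capture, camera_params gives the robot as it stands. The module is installed in compiled form; this text tells all that it offers. Calls block until the motion is done:
- arm.goto(position, orientation): joint-space move of the TCP to a pose.
- arm.movel(position, speed=150, attitude=None): straight line of the TCP; attitude=None keeps the orientation; speed is the mean speed in mm/s.
- arm.set_joints(angles): joint-space move.
- hand.gripper_to(opening): finger opening in mm; the grip force is fixed at half the most; returns when the fingers have stopped.
- arm.wait(seconds).
- kinematics.solve_ik(position, orientation): joint angles nearest the present ones, or None.
- capture(name): name is "scene" or "top" or "wrist"; returns (picture, depth): 400x640x3 uint8, blue, green, red; 400x640 float32, mm along the optical axis (not along the pixel's ray), 0 where there is no reading.
- camera_params(name): a dict with "K" (3x3 intrinsics, pixels), "k1" (the pictures are not rectified: a ray, as slopes to the right and down, at radius r is drawn at 1 + k1 r^2 times it, then the intrinsics apply), "R" (3x3) and "t" (3): a world point X has camera coordinates R X + t. Camera axes: x right, y down, z forward; pixel columns grow to the right and rows downward; lengths in mm; the calibration is good to about 2 mm. A picture is of the moment at which its call begins: read the wrist's pose just before it. camera_params takes no time and is no camera call; for the wrist camera it gives the pose at the moment of the call.
A pose or a line that the arm cannot do raises arm.Unreachable and nothing moves.
- arm.sign_off(): hands the job in, once; it reports no verdict.
Readings, each from a call of its own:
- arm.read_time_s(): time.
- arm.read_qpos(): joint angles.
- arm.read_joint_velocities(): joint speeds.
- arm.read_joint_efforts(): joint torques, N m.
- arm.read_position(): TCP position.
- arm.read_tool_rot(): TCP orientation.
- arm.read_contact_force(): force on the tool from outside, world axes, zero at the start.
- arm.read_wrist_torque(): the same for the moment, N m.
- arm.read_grip_width(): finger opening in mm.
Only numpy, scipy, OpenCV 4.12 (cv2) and the standard library are available. Lean on these libraries where they do the work, as an engineer would, in place of code of your own. Each camera call takes 0.05 s, during which the arm holds its last target.

## Task

Put the thermometer case away in the slot rack, in the one compartment cut to its shape and length: slip its narrow end in under the fixed lip at a slant, then push the broad end down until the sprung catch snaps over it and the case lies flat and fully home, and let go. Leave the bottle, the mug and the spoon undisturbed.

Things in the scene. Friction and masses are not known exactly. Their poses are not given: they have to be found in the camera images.
- case_mid (a point): Centre of the blue rigid thermometer case (70 g, 150 mm long), 10 mm above its flat underside, on which it lies on the table; z up. Broad part: 36 mm wide, 20 mm high, from x = -30 to the broad end at x = +75 mm (good grip: x = +20 mm, across y). Narrow end: 20 mm wide, only 12 mm high above the underside, from x = -30 mm to the tip at x = -75 mm.
- pocket (a point): Where point case_mid comes to rest when home in the matching pocket, same axes (x to the broad end, away from the robot; z up). The pocket floor is 10 mm below this point, 10 mm above the table. Channel 25 mm wide from the end wall at x = -76 to x = -34 mm, then a recess 41 mm wide to x = +77 mm; side walls 10 mm high above the floor. Lengthways play 2 to 3 mm.
- press (a point): Where the top of the case lies when home, 25 mm from its broad end (pocket x = +50 mm, 20 mm above the floor): a good place to push. The case goes in slanted only, tip low and first (12 to 20 degrees suits). Let go, its broad end then rests on the catch, 20 to 33 mm above the floor; pushing it down takes roughly 5 to 15 N until it snaps in and lies on the floor.
- lip (a point): Middle of the top of the fixed lip that roofs the tip end of the matching pocket. The lip covers the channel from the end wall (pocket x = -76 mm) to pocket x = -65 mm; its underside is 16.5 mm above the pocket floor and it is 4 mm thick, 37 mm wide.
- catch_top (a point): Top of the upright sprung catch at the broad end of the matching pocket (pocket x = +76 mm), 34 mm above the pocket floor, 20 mm wide. Its sloping face leads down to a nose that at rest reaches over the case to pocket x = +70.5 mm, 22 to 25 mm above the floor. The point is fixed, it does not follow the catch.
- bay_long_catch (a joint): How far the sprung catch of the matching pocket is pushed back, away from the robot along pocket x: 0 = at rest (sprung forward), at most 0.010 m. It starts with 5 N and stiffens by 0.5 N per mm. With the case clipped in it is back at 0.
- rack_mid (a point): Centre of the base plate of the white rack, fixed flat on the table; 4 mm above the table; 200 mm along x, 248 mm along y. Four compartments 190 x 58 mm side by side along y in changing order: the long matching pocket, a similar pocket 40 mm too short, an open tray with the spoon, an empty open tray. Tallest parts: the catches, 44 mm above the table.
- spoon_mid (a point): Middle of a steel spoon, 150 mm long, lying loose in an open compartment; bystander.
- bottle_mid (a point): Centre of an empty amber bottle standing upright, 60 mm diameter, 150 mm tall; bystander.
- mug_mid (a point): Centre of a cream ceramic mug, 80 mm diameter, 90 mm tall; bystander.

How it is judged:
By the outcome, as a careful person would: the job done as asked, in the order asked, and still so for the second after the job is handed in, with the robot touching nothing.
It also fails if it takes over 34 s, if anything falls off the work surface, if the arm or the gripper's body presses on something with over 40 N, if the wrist force passes 120 N, or if a joint passes its speed limit or range.

## Working session

There is one attempt and no reset: what is moved stays moved. The work goes in short steps, each a Python script; the robot and the scene stay as the last script left them, time stands still between calls to the robot, and variables do not carry over. Pictures are saved under pics/ and viewed, and the job is handed in when it is done.

```bash
mkdir -p pics; ls
python3 - <<'E'
from bench import arm, capture, camera_params
import cv2,numpy as np
for n in ("scene","top"):
    p,d=capture(n); cv2.imwrite(f"pics/{n}0.png",p); np.save(f"pics/{n}0.npy",d)
    c=camera_params(n); print(n,c)
print(arm.read_time_s(), arm.grip_point_offset)
E
```

```text
pics
scene {'K': array([[452.14128259,   0.        , 319.71410582],
       [  0.        , 452.14128259, 202.40478799],
       [  0.        ,   0.        ,   1.        ]]), 'k1': 0.006464710909997682, 'R': array([[ 0.739098  ,  0.67330994,  0.01969455],
       [ 0.40259135, -0.418109  , -0.81431264],
       [-0.54005032,  0.60978569, -0.58009228]]), 't': array([-487.22735237, -143.22603561, 1391.07866007])}
top {'K': array([[520.11674353,   0.        , 323.41994161],
       [  0.        , 520.11674353, 203.66059079],
       [  0.        ,   0.        ,   1.        ]]), 'k1': -0.009285112646471104, 'R': array([[-0.07179353, -0.99739464, -0.00704381],
       [-0.97118392,  0.07151245, -0.22734944],
       [ 0.22726083, -0.00948139, -0.97378777]]), 't': array([  91.20670814,  621.00815728, 1348.3835105 ])}
0.1 18.700000000000003
```

View pics/top0.png

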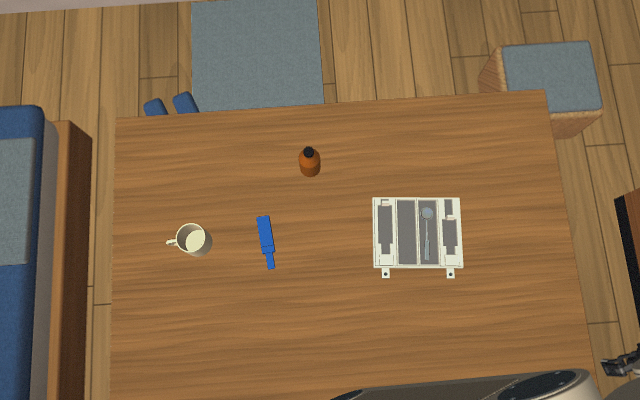

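View pics/scene0.png

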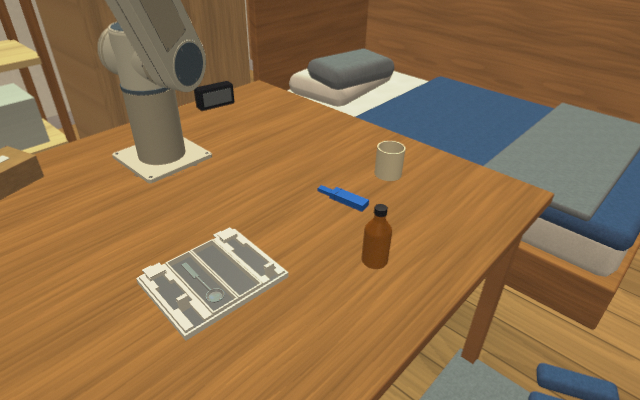

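The top view shows the case at (266,242) with its narrow end toward the robot, and the rack spanning about (373–463, 197–268). I'll enlarge both.

```bash
cat > h.py <<'E'
import numpy as np,cv2
def undist(n,c,u,v):
    K=c['K']; xd=(u-K[0,2])/K[0,0]; yd=(v-K[1,2])/K[1,1]; x,y=xd,yd
    for _ in range(10):
        s=1+c['k1']*(x*x+y*y); x,y=xd/s,yd/s
    return np.array([x,y,1.])
def onplane(n,c,u,v,z):
    r=c['R'].T@undist(n,c,u,v); o=-c['R'].T@c['t']
    return o+r*(z-o[2])/r[2]
def proj(c,X):
    p=c['R']@np.asarray(X,float)+c['t']; x,y=p[:2]/p[2]; s=1+c['k1']*(x*x+y*y)
    return c['K'][0,0]*x*s+c['K'][0,2], c['K'][1,1]*y*s+c['K'][1,2]
def crop(img,x0,y0,x1,y1,k,name):
    cv2.imwrite(name,cv2.resize(img[y0:y1,x0:x1],None,fx=k,fy=k,interpolation=cv2.INTER_CUBIC))
E
python3 - <<'E'
from h import *
p=cv2.imread('pics/top0.png')
crop(p,365,190,470,285,6,'pics/rack0.png'); crop(p,240,205,290,280,7,'pics/case0.png')
E
```

```text
(no output)
```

View pics/rack0.png

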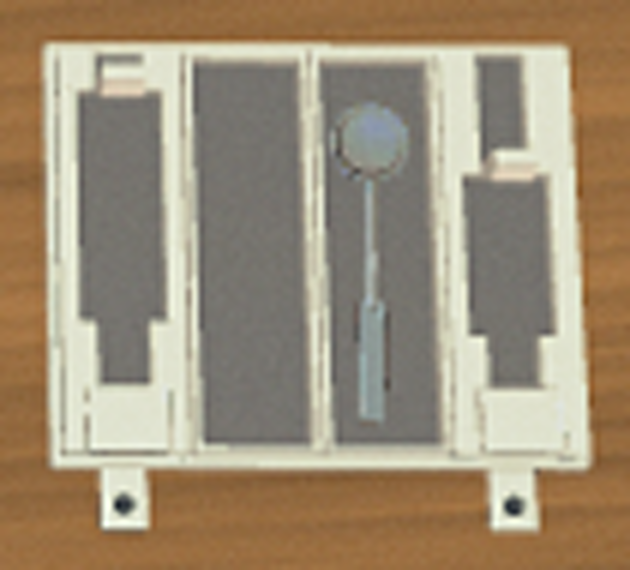

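View pics/case0.png

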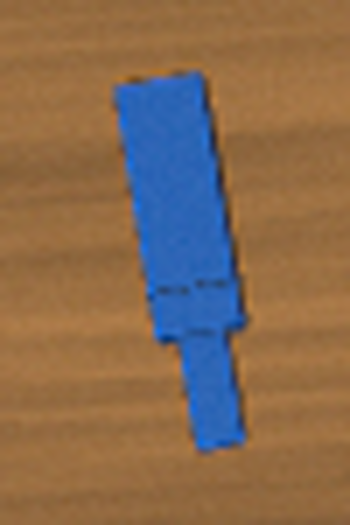

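Run:
```python
from h import *
from bench import camera_params
c=camera_params('top')
def P(x0,y0,k,X,Y,z): return onplane('top',c,x0+(X+.5)/k-.5,y0+(Y+.5)/k-.5,z).round(1)
C=lambda X,Y,z:P(240,205,7,X,Y,z); R=lambda X,Y,z:P(365,190,6,X,Y,z)
print("case",C(115,87,20),C(203,73,20),C(157,341,20),C(246,325,20),C(197,452,12),C(246,440,12))
print("rack corners",R(45,45,8),R(568,45,8),R(590,467,8),R(52,467,8))
print("recess far L/R, near L/R",R(78,93,20),R(160,93,20),R(82,320,20),R(167,320,20))
print("channel at lip",R(100,384,20),R(150,384,20), "lip",R(88,385,30.5),R(170,385,30.5),R(90,452,30.5),R(170,452,30.5))
print("catch",R(100,58,44),R(143,58,44),R(100,95,44),R(143,95,44))
d=np.load('pics/top0.npy')
K=c['K']
for u,v in [(266,230),(268,262),(385,230),(384,259),(385,205)]:
    X=c['R'].T@(undist('t',c,u,v)*d[v,u]-c['t']);print(u,v,X.round(1))
```

```text
case [613.5 237.7  20. ] [616.7 202.1  20. ] [509.6 225.5  20. ] [513.4 189.9  20. ] [465.5 212.6  12. ] [468.8 193.   12. ]
rack corners [650.  -95.1   8. ] [ 631.6 -343.8    8. ] [ 431.3 -327.7    8. ] [449.5 -79.7   8. ]
recess far L/R, near L/R [ 622.7 -107.2   20. ] [ 619.9 -145.7   20. ] [515.  -98.7  20. ] [ 512.1 -138.    20. ]
channel at lip [ 484.7 -104.2   20. ] [ 483.  -127.2   20. ] lip [483.3 -97.4  30.5] [ 480.6 -134.9   30.5] [452.7 -95.4  30.5] [ 450.1 -131.8   30.5]
catch [ 633.2 -116.2   44. ] [ 631.8 -136.1   44. ] [ 615.7 -114.5   44. ] [ 614.2 -134.3   44. ]
266 230 [574.6 211.4  18.6]
268 262 [485.3 210.9  11.7]
385 230 [ 551.8 -122.4    9. ]
384 259 [ 468.2 -109.2   28.9]
385 205 [ 617.1 -125.6   39.5]
```

Top-view fits: the case is at about (541, 211) with yaw +6.6°. The long pocket is the leftmost one, at about (547, −121) with yaw −4.4°. The sizes and heights match the given dimensions. I'll refine both with the wrist camera on the way.

Run:
```python
from h import *
from bench import arm,camera_params,kinematics
print(arm.read_tool_rot().round(3)); c=camera_params('wrist'); 
R=arm.read_tool_rot(); o=-c['R'].T@c['t']; print("cam in tool",(R.T@(o-arm.read_position())).round(1),"axes",(c['R']@R).round(3),c['K'][0,0],c['K'][0,2],c['K'][1,2])
def tool(yaw,pitch,s):
    cx=np.array([np.cos(yaw)*np.cos(pitch),np.sin(yaw)*np.cos(pitch),np.sin(pitch)])
    y=np.array([-np.sin(yaw),np.cos(yaw),0]); cz=np.cross(cx,y)
    return np.column_stack([np.cross(s*y,-cz),s*y,-cz])
for s in (1,-1):
    for p,R in (([547,-121,250],tool(-.077,0,s)),([541,211,60],tool(.116,0,s)),([547,-121,60],tool(-.077,.28,s)),([570,-123,120],tool(-.077,.28,s))):
        q=kinematics.solve_ik(p,R); print(s,None if q is None else np.round(q,2))
```

```text
[[ 0.952  0.307 -0.   ]
 [ 0.307 -0.952  0.001]
 [ 0.    -0.001 -1.   ]]
cam in tool [  80.1    1.  -142.2] axes [[ 0.     1.    -0.   ]
 [-0.951  0.    -0.31 ]
 [-0.31   0.001  0.951]] 319.926460672677 326.8090052297031 202.39909969865792
1 [-0.24  0.31  1.76 -0.    1.08 -1.73]
1 [ 0.35  0.6   1.82 -0.    0.72 -1.34]
1 [-0.27  0.52  2.05  0.18  0.3  -1.92]
1 [-0.26  0.43  1.98  0.11  0.45 -1.85]
-1 [-0.24  0.31  1.76 -0.    1.08  1.41]
-1 [ 0.35  0.6   1.82 -0.    0.72  1.81]
-1 [-0.27  0.52  2.05  0.18  0.3   1.22]
-1 [-0.26  0.43  1.98  0.11  0.45  1.29]
```

```bash
cat >> h.py <<'E'
def tool(yaw,pitch,s=-1):
    cx=np.array([np.cos(yaw)*np.cos(pitch),np.sin(yaw)*np.cos(pitch),np.sin(pitch)])
    y=np.array([-np.sin(yaw),np.cos(yaw),0]); cz=np.cross(cx,y)
    return np.column_stack([np.cross(s*y,-cz),s*y,-cz])
E
python3 - <<'E'
from h import *
from bench import arm,camera_params,capture
import pickle
arm.goto([565,-205,180],tool(-.077,0)); c1=camera_params('wrist'); p,d=capture('wrist'); cv2.imwrite('pics/w1.png',p); np.save('pics/w1.npy',d)
arm.goto([562,214,150],tool(.116,0)); c2=camera_params('wrist'); p,d=capture('wrist'); cv2.imwrite('pics/w2.png',p); np.save('pics/w2.npy',d)
pickle.dump((c1,c2),open('wc.pkl','wb')); print(arm.read_time_s(),arm.read_position(),arm.read_contact_force())
E
```

```text
3.7083 [562.53256346 212.89836594 150.1323951 ] [-0.75181928 -0.39946345  0.08451477]
```

View pics/w1.png

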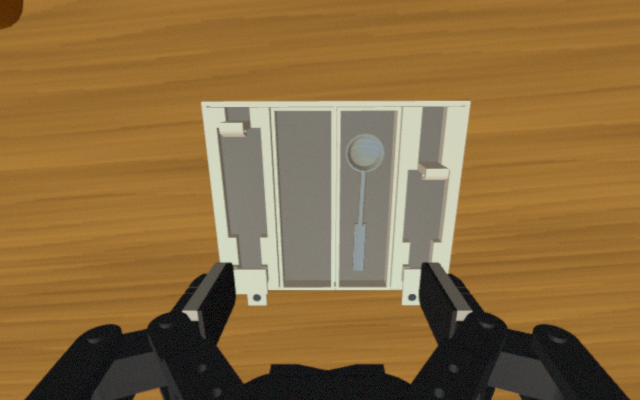

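View pics/w2.png

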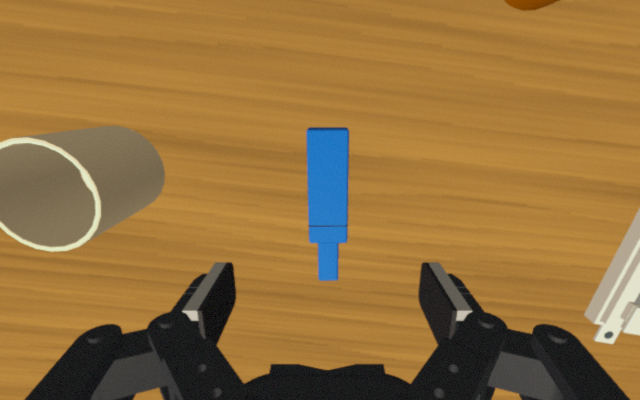

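Wrist views: the rack pocket is at cols 207–275, rows 105–300, with its lip at the left jaw (235–268, 268–295) and its catch at (235,129). The case runs from (307–349,127) to tip (319–338,280). Enlarging to read corners.

Run:
```python
from h import *
p=cv2.imread('pics/w1.png'); crop(p,195,95,290,185,8,'pics/w1a.png');crop(p,195,215,290,305,6,'pics/w1b.png')
p=cv2.imread('pics/w2.png'); crop(p,295,120,360,190,8,'pics/w2a.png');crop(p,295,215,360,290,8,'pics/w2b.png')
a=[cv2.imread(f'pics/{n}.png') for n in('w2a','w2b')]
h=max(x.shape[0] for x in a)
cv2.imwrite('pics/w2c.png',cv2.resize(np.hstack([cv2.copyMakeBorder(x,0,h-x.shape[0],0,0,0) for x in a]),None,fx=.75,fy=.75))
```

```text
(no output)
```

View pics/w1a.png

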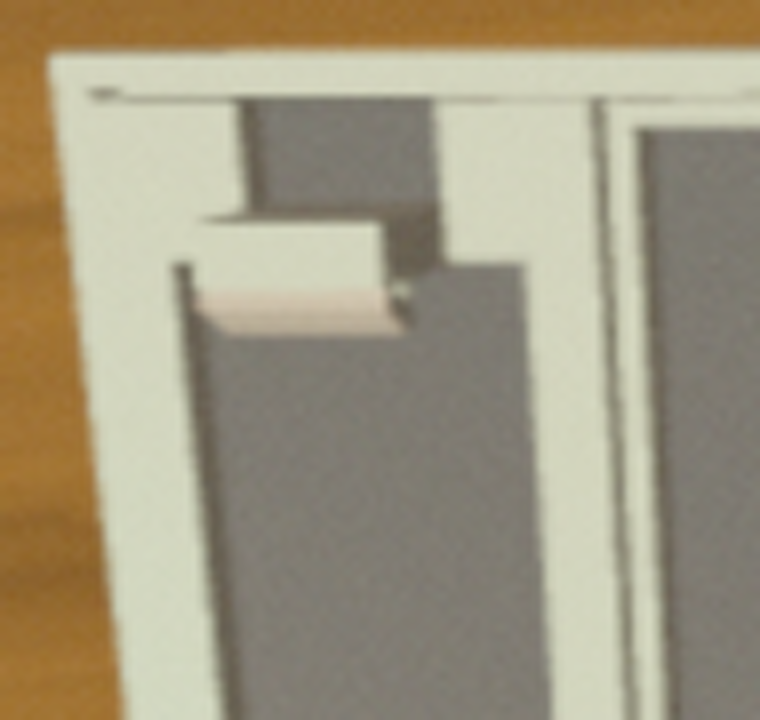

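View pics/w1b.png

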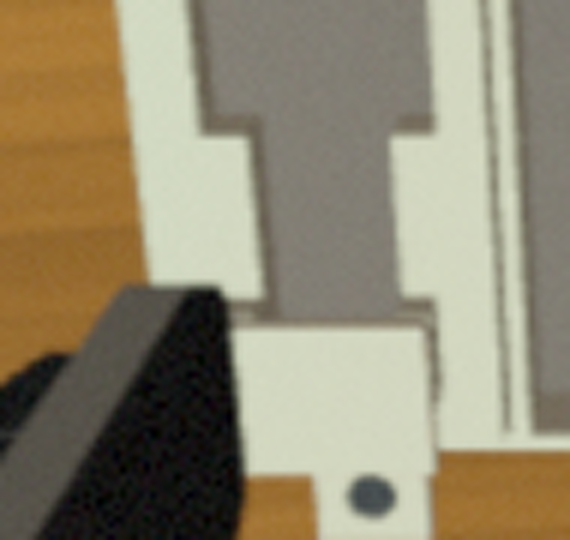

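View pics/w2c.png

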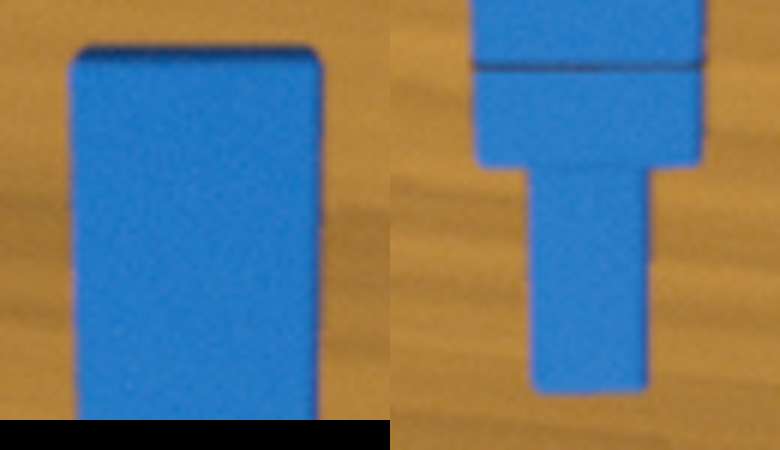

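Run:
```python
from h import *
import pickle
c1,c2=pickle.load(open('wc.pkl','rb'))
def P(c,x0,y0,k,X,Y,z): return onplane('',c,x0+(X+.5)/k-.5,y0+(Y+.5)/k-.5,z)
A=lambda X,Y,z:P(c1,195,95,8,X,Y,z); B=lambda X,Y,z:P(c1,195,215,6,X,Y,z)
fl,fr,nl,nr=A(175,262,20),A(527,262,20),B(200,132,20),B(435,132,20)
l1,l2=B(232,325,30.5),B(425,325,30.5); ch=[B(250,132,20),B(390,132,20),B(262,300,20),B(400,300,20)]
print('recess',*[x[:2].round(1) for x in(fl,fr,nl,nr)],'w',np.linalg.norm(fl-fr).round(1),np.linalg.norm(nl-nr).round(1),'len',np.linalg.norm(fl-nl).round(1))
ax=((fl+fr)-(nl+nr))/2; yaw=np.arctan2(ax[1],ax[0]); e=np.array([np.cos(yaw),np.sin(yaw),0])
print('yaw',np.degrees(yaw),'pocket from far',((fl+fr)/2-77*e).round(1),'near',((nl+nr)/2+34*e).round(1),'lip',(l1.round(1),l2.round(1)),(B(425,325,30.5)+65*e).round(1))
print('ch',*[x[:2].round(1) for x in ch])
print('catch',A(205,220,44).round(1),A(380,222,44).round(1))
D=lambda X,Y,z:P(c2,295,120,6,X,Y,z);E=lambda X,Y,z:P(c2,295,215,6,X-390,Y,z)
b1,b2,s1,s2,t1,t2=D(70,57,20),D(322,57,20),E(475,166,20),E(703,166,20),E(530,393,12),E(648,393,12)
bm,sm,tm=(b1+b2)/2,(s1+s2)/2,(t1+t2)/2
print('case',bm.round(1),sm.round(1),tm.round(1),'w',np.linalg.norm(b1-b2),np.linalg.norm(s1-s2),np.linalg.norm(t1-t2),'len',np.linalg.norm((bm-tm)[:2]),np.linalg.norm((bm-sm)[:2]),'yaw',np.degrees(np.arctan2(*(bm-tm)[1::-1])),'mid',((bm+tm)/2).round(1))
```

```text
recess [ 627.4 -109.3] [ 624.2 -149.8] [ 517.8 -100.9] [ 514.6 -141.1] w 40.6 40.3 len 109.9
yaw -4.4656589646646925 pocket from far [ 549.  -123.5   20. ] near [ 550.1 -123.6   20. ] lip (array([ 486.1, -104. ,   30.5]), array([ 483.5, -137. ,   30.5])) [ 548.3 -142.1   30.5]
ch [ 517.1 -109.4] [ 515.2 -133.4] [ 484.9 -106.2] [ 483.  -130.5]
catch [ 632.8 -121.5   44. ] [ 631.2 -139.9   44. ]
case [618.  218.1  20. ] [515.4 205.7  20. ] [470.5 200.4  12. ] w 34.99391506100984 35.4578138736282 19.68193756778563 len 148.60559317036711 103.34727443495144 yaw 6.822964671285075 mid [544.2 209.3  16. ]
```

Wrist and top cameras differ by a common offset of about (+2.5, −2.2), but they agree on the case→pocket displacement: (6.0, −332.4) against (5.2, −332.8). I'll grasp at the mean position. The jaws centre the case, so the held case in a top picture will then calibrate the offset.

Run:
```python
from h import *
from bench import arm,hand,capture
yaw=np.radians(6.7); g=np.array([542.8,210.3])+20*np.array([np.cos(yaw),np.sin(yaw)])
arm.movel([*g,4],speed=120,attitude=tool(yaw,0))
print(arm.read_position().round(2),arm.read_tool_rot().round(3).tolist(),arm.read_contact_force().round(1))
hand.gripper_to(20); print(arm.read_grip_width(),arm.read_contact_force().round(1),arm.read_position().round(2),arm.read_time_s())
arm.movel([*g,70],speed=120)
arm.wait(.2)
pos=arm.read_position();p,d=capture('top');cv2.imwrite('pics/t2.png',p);crop(p,235,195,295,280,7,'pics/t2c.png');p,d=capture('wrist');cv2.imwrite('pics/w3.png',p)
print(pos.round(2),arm.read_tool_rot().round(3).tolist(),arm.read_grip_width(),arm.read_contact_force().round(1),arm.read_time_s())
```

```text
[563.26 212.87   4.76] [[0.993, 0.117, 0.001], [0.117, -0.993, 0.0], [0.001, -0.0, -1.0]] [-0.2  0.1  0.6]
34.07664921526786 [-0.3  0.3  6. ] [563.13 212.8    4.62] 5.5917
[562.05 212.41  69.04] [[0.993, 0.117, -0.001], [0.117, -0.993, -0.0], [-0.001, 0.0, -1.0]] 34.3143881330346 [-0.4 -0.3 -1.8] 6.5917
```

View pics/t2c.png

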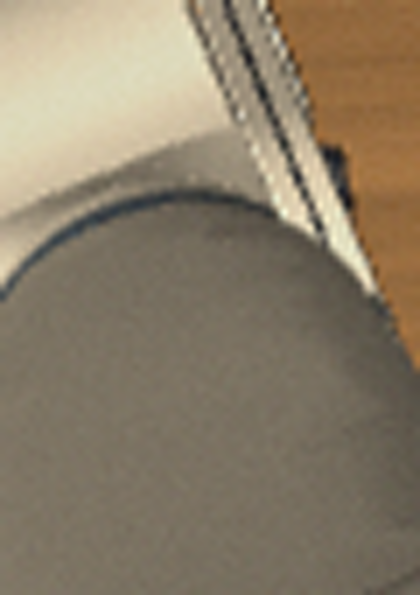

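View pics/w3.png

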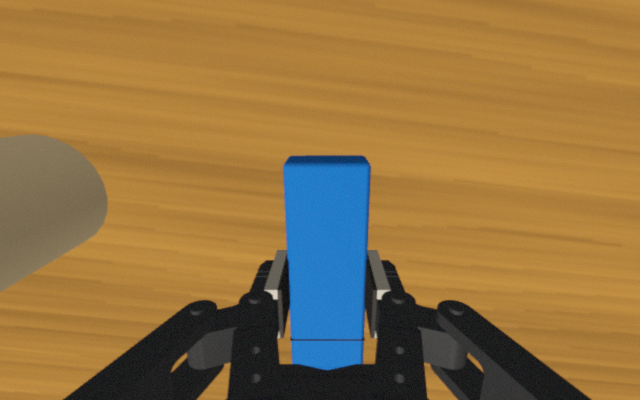

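Run:
```python
from h import *
from bench import arm,camera_params
p=cv2.imread('pics/w3.png')
crop(p,275,145,380,225,7,'pics/w3c.png')
c=camera_params('wrist'); R=arm.read_tool_rot();t=arm.read_position();print(t)
for u,v in [(285,160),(370,160),(327.5,162),(289,250),(366.5,250),(291.5,338.5),(363,338.5)]:
    print(u,v,(R.T@(onplane('',c,u,v,t[2]-4.6+20)-t)).round(2))
import pickle
for c in pickle.load(open('wc.pkl','rb')): print((-c['R'].T@c['t']).round(1))
```

```text
[562.26581277 212.47425079  69.27759958]
285 160 [ 56.77 -15.79 -15.47]
370 160 [ 56.78  18.17 -15.46]
327.5 162 [ 55.96   1.19 -15.47]
289 250 [ 17.01 -15.63 -15.42]
366.5 250 [ 17.01  18.32 -15.42]
291.5 338.5 [-30.41 -16.16 -15.37]
363 338.5 [-30.41  18.48 -15.36]
[ 644.9 -212.7  322.3]
[642.2 221.4 292.3]
```

View pics/w3c.png

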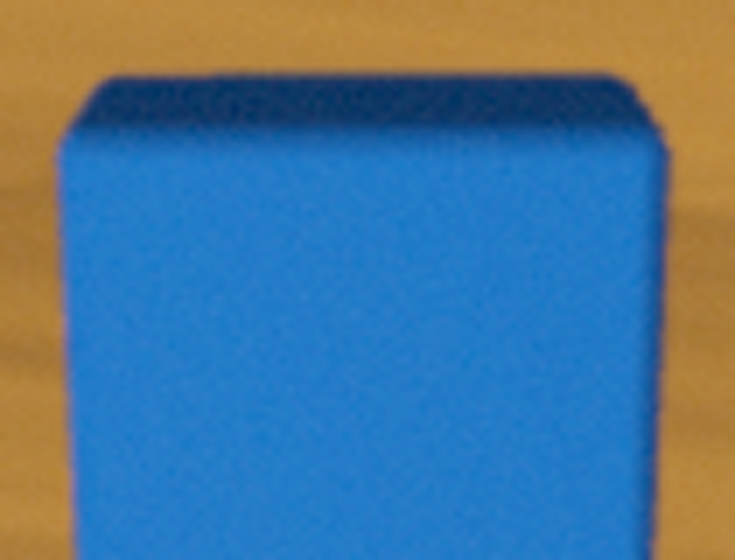

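The top camera is blocked by the arm. The wrist view shows the held case square in the jaws, with its end at (285–370,162). Its midline reads +1.2 mm, which is wrist-camera bias, so the top camera's y is the better one. Now I'll carry it over slanted.

```bash
cat >> h.py <<'E'
POCK=np.array([548.2,-121.5,20.]); YAW=np.radians(-4.45); M=20.7; HH=4.6
E_=np.array([np.cos(YAW),np.sin(YAW),0])
def slant(xt,zb,deg):
    """TCP pos for tip-top corner at pocket x=xt, tip bottom zb above floor"""
    a=np.radians(deg); xb=xt+12*np.sin(a)
    x=xb+(75+M)*np.cos(a)-HH*np.sin(a); z=zb+(75+M)*np.sin(a)+HH*np.cos(a)
    return POCK+E_*x+np.array([0,0,z-10]), tool(YAW,a)
E
python3 - <<'E'
from h import *
from bench import arm,hand,capture
P,R=slant(-56,55,16); arm.goto(P,R); 
P2,R=slant(-56,16,16); arm.movel(P2,speed=150,attitude=R); arm.wait(.15)
pos=arm.read_position();print((pos-P2).round(2),(R.T@arm.read_tool_rot()).round(4).tolist(),arm.read_contact_force().round(1),arm.read_grip_width(),arm.read_time_s())
for n in('scene','top','wrist'):
    p,d=capture(n);cv2.imwrite(f'pics/{n}4.png',p)
p=cv2.imread('pics/scene4.png');crop(p,120,190,300,330,4,'pics/scene4c.png')
E
```

```text
[0.83 0.19 0.94] [[1.0, 0.0007, 0.0015], [-0.0007, 1.0, 0.0001], [-0.0015, -0.0001, 1.0]] [ 0.2  0.4 -1.2] 34.83529693359745 8.425
```

View pics/scene4c.png

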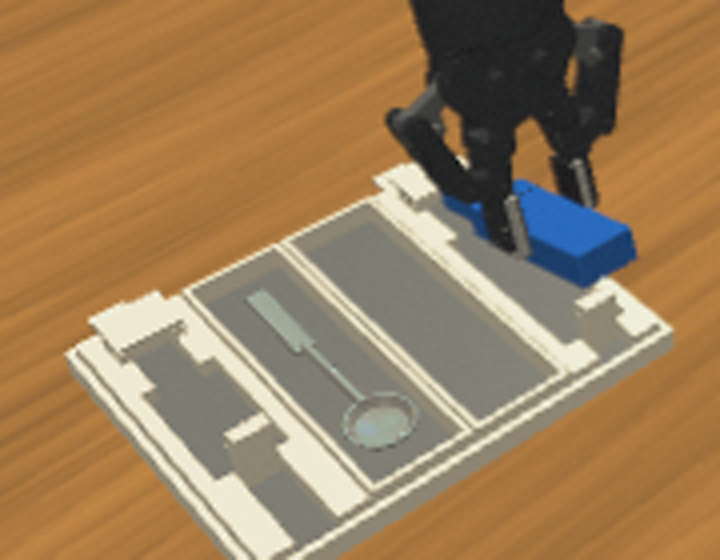

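View pics/wrist4.png

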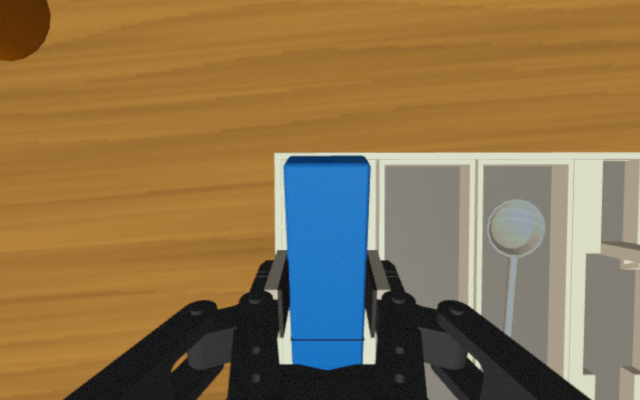

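View pics/top4.png

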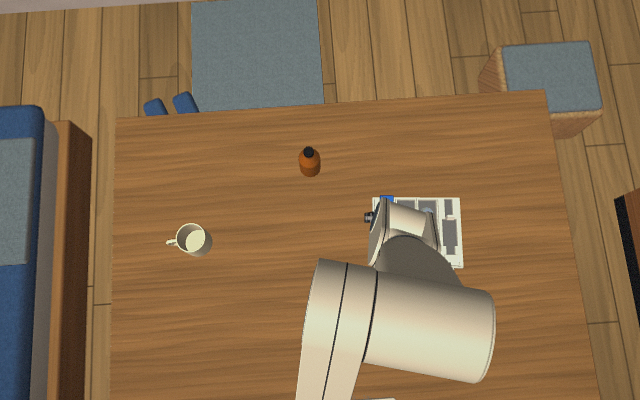

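The scene view shows the case at a slant over the matching pocket, tip in front of the lip and broad end beyond the catch. In the wrist view it is centred between the compartment's edges (277 and 380, case 285–370). Lowering and sliding in.

Run:
```python
from h import *
from bench import arm,hand,capture
def go(xt,zb,deg,sp):
    P,R=slant(xt,zb,deg); arm.movel(P,speed=sp,attitude=R); arm.wait(.1)
    e=arm.read_position()-P; f=arm.read_contact_force()
    print(xt,zb,deg,e.round(2),f.round(1),arm.read_wrist_torque().round(2),round(arm.read_time_s(),2)); return e,f
go(-56,3,16,80); e,f=go(-56,1,16,40)
if abs(f[2])<8:
    for xt in (-62,-67,-71):
        e,f=go(xt,1-np.clip(e[2],-1,1),16,40)
        if np.linalg.norm(f)>12: break
p,d=capture('scene');cv2.imwrite('pics/scene5.png',p);crop(p,190,190,300,290,6,'pics/scene5c.png')
p,d=capture('wrist');cv2.imwrite('pics/w5.png',p)
```

```text
-56 3 16 [-0.16 -0.03 -0.31] [ 0.2 -0.1 -0.5] [0.04 0.16 0.01] 8.99
-56 1 16 [ 0.05 -0.03  0.06] [-0.   0.3 -0.4] [ 0.05  0.19 -0.02] 9.34
-62 0.9381854855346887 16 [ 0.02 -0.03  0.08] [-0.6 -0.2 -0.6] [-0.02  0.16  0.02] 9.74
-67 0.9192062627398627 16 [ 0.02 -0.03  0.03] [ 0.1  0.  -0.5] [-0.03  0.16  0.  ] 10.12
-71 0.9700549351710279 16 [-0.02 -0.01  0.01] [-0.2 -0.7 -0.2] [-0.    0.13  0.03] 10.47
```

View pics/scene5c.png

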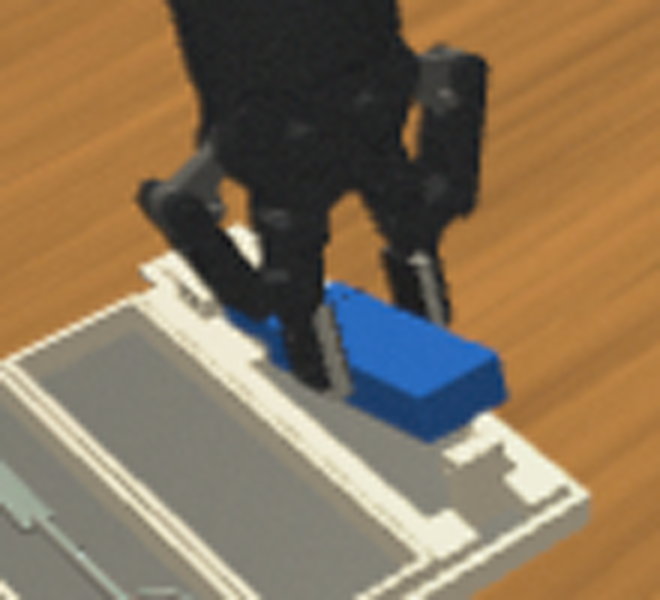

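No contact yet. The tip goes under the lip and the broad end hangs over the catch (crop ~(470,440)). I'll continue until I feel the end wall.

Run:
```python
from h import *
from bench import arm,hand,capture
def go(xt,zb,deg,sp,w=.08):
    P,R=slant(xt,zb,deg); arm.movel(P,speed=sp,attitude=R); arm.wait(w)
    e=arm.read_position()-P; f=arm.read_contact_force()
    print(xt,zb,deg,e.round(2),f.round(1),arm.read_wrist_torque().round(2),round(arm.read_time_s(),2)); return e,f
for xt in (-73,-74,-75,-76,-77,-78):
    e,f=go(xt,1,16,30)
    if f@E_>2.5: break
    
p,d=capture('scene');cv2.imwrite('pics/scene6.png',p);crop(p,190,190,300,290,6,'pics/scene6c.png')
```

```text
-73 1 16 [-0.03  0.01  0.01] [ 0.3  0.6 -1.4] [-0.07  0.18  0.03] 10.9
-74 1 16 [-0.   -0.01 -0.  ] [-0.5 -0.6 -0.7] [0.   0.19 0.  ] 11.23
-75 1 16 [-0.02  0.01 -0.01] [-0.5 -0.2 -1.2] [ 0.06  0.18 -0.01] 11.57
-76 1 16 [ 0.01 -0.02  0.01] [-0.5  0.5 -0.7] [0.04 0.14 0.  ] 11.9
-77 1 16 [ 0.39 -0.08  0.18] [ 1.3  1.1 -0.7] [ 0.04 -0.09  0.02] 12.23
-78 1 16 [ 1.15 -0.28  0.54] [5.  0.3 0.5] [ 0.1  -0.78 -0.06] 12.57
```

View pics/scene6c.png

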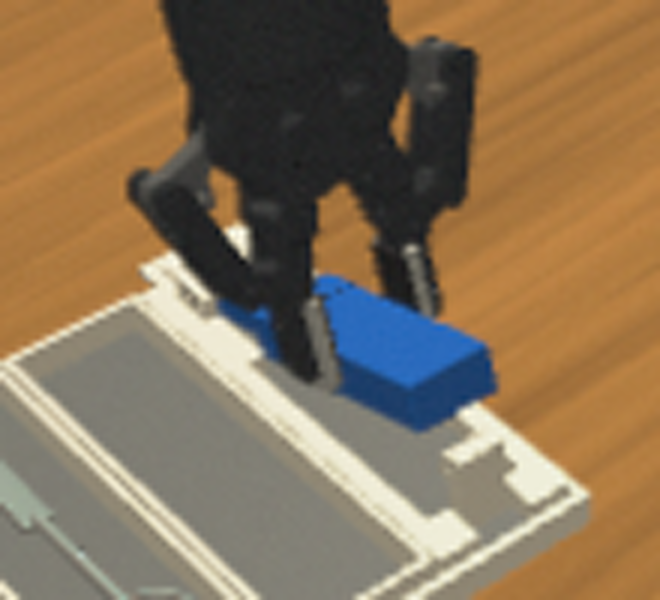

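The end wall is felt at xt≈−77 (nominal −76, so under 1 mm off). Backing off slightly, lowering to 13° and letting go.

Run:
```python
from h import *
from bench import arm,hand,capture
def go(xt,zb,deg,sp,w=.08):
    P,R=slant(xt,zb,deg); arm.movel(P,speed=sp,attitude=R); arm.wait(w)
    e=arm.read_position()-P; f=arm.read_contact_force()
    print(xt,zb,deg,e.round(2),f.round(1),arm.read_wrist_torque().round(2),round(arm.read_time_s(),2)); return e,f
go(-76.2,.8,14.5,30,.02); e,f=go(-76.2,.6,13,30)
hand.gripper_to(55); print(arm.read_contact_force().round(1),arm.read_time_s())
p=arm.read_position(); R=arm.read_tool_rot(); arm.movel(p-60*R[:,2],speed=150)
arm.wait(.1)
for n in('scene','wrist'):
    p,d=capture(n);cv2.imwrite(f'pics/{n}7.png',p)
p=cv2.imread('pics/scene7.png');crop(p,190,190,300,290,6,'pics/scene7c.png'); print(arm.read_time_s())
```

```text
-76.2 0.8 14.5 [-0.4   0.12 -0.25] [2.5 0.1 0.3] [-0.03 -0.19  0.02] 12.9
-76.2 0.6 13 [-0.39  0.08 -0.15] [ 1.2 -0.6 -1. ] [-0.04 -0.18  0.02] 13.23
[-0.1 -0.3  0.4] 13.5667
14.3167
```

View pics/scene7c.png

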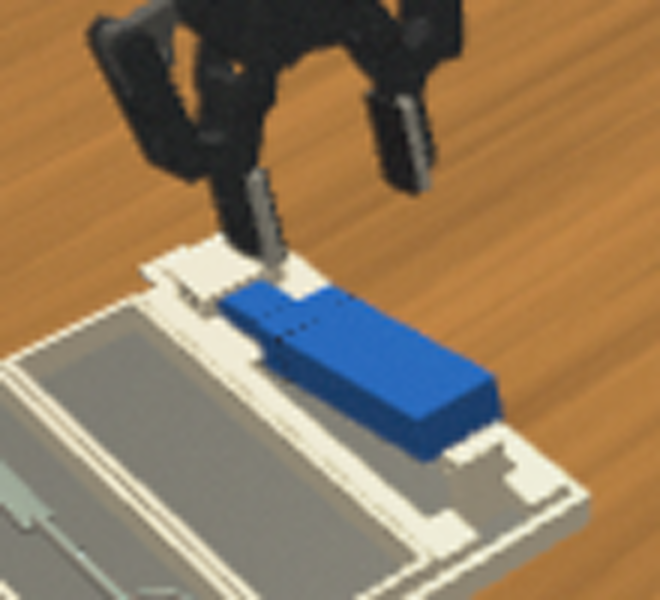

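View pics/wrist7.png

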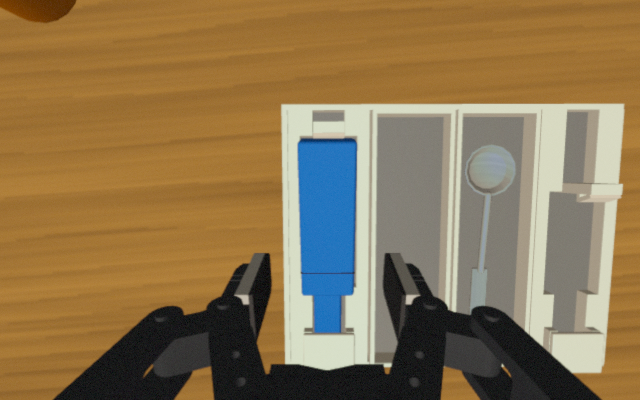

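The case now rests with its tip under the lip (wrist ~(327,330)) and its broad end on the catch (wrist ~(328,138)). Next: press with closed fingers.

Run:
```python
from h import *
from bench import arm,hand,capture
B=POCK+49*E_; R=tool(YAW,0)
hand.gripper_to(0)
arm.goto([B[0],B[1],80],R)
fm=0
for z in [58,54,50,46,43,40,38,36,34,32.5,31,30,29.3,28.6]:
    arm.movel([B[0],B[1],z],speed=50 if z<58 else 120); f=arm.read_contact_force(); p=arm.read_position()
    print(z,p.round(2),f.round(1),round(arm.read_time_s(),2))
    if np.linalg.norm(f)>32: print('stop');break
    if z<=31 and p[2]-z>1 and f[2]>25: break
p,d=capture('scene');cv2.imwrite('pics/scene8.png',p);crop(p,190,190,300,290,6,'pics/scene8c.png')
```

```text
58 [ 595.33 -125.1    57.51] [1.4 0.3 0.5] 15.63
54 [ 597.13 -125.39   54.45] [-0.4 -0.1  2.2] 15.88
50 [ 596.81 -125.24   49.98] [ 0.4 -0.2 -0.2] 16.13
46 [ 596.61 -125.17   45.48] [ 0.4 -0.6 -0. ] 16.38
43 [ 597.2  -125.36   42.96] [-0.1 -0.1  0.9] 16.63
40 [ 597.4  -125.37   40.07] [ 1.4 -0.9  1.3] 16.88
38 [ 597.47 -125.38   38.09] [2.9 0.4 3.2] 17.13
36 [ 597.49 -125.39   36.1 ] [ 3.  -0.7  3.6] 17.38
34 [ 597.29 -125.36   34.1 ] [3.  0.2 3.8] 17.63
32.5 [ 597.17 -125.34   32.57] [2.9 0.4 4.6] 17.88
31 [ 595.38 -124.97   30.12] [ 0.2 -0.   0.7] 18.13
30 [ 595.52 -124.98   30.08] [-4.4  1.6  8.4] 18.38
29.3 [ 595.53 -125.01   30.04] [-6.4  2.1 14.4] 18.63
28.6 [ 595.52 -124.99   29.99] [-8.   2.1 21. ] 18.88
```

View pics/scene8c.png

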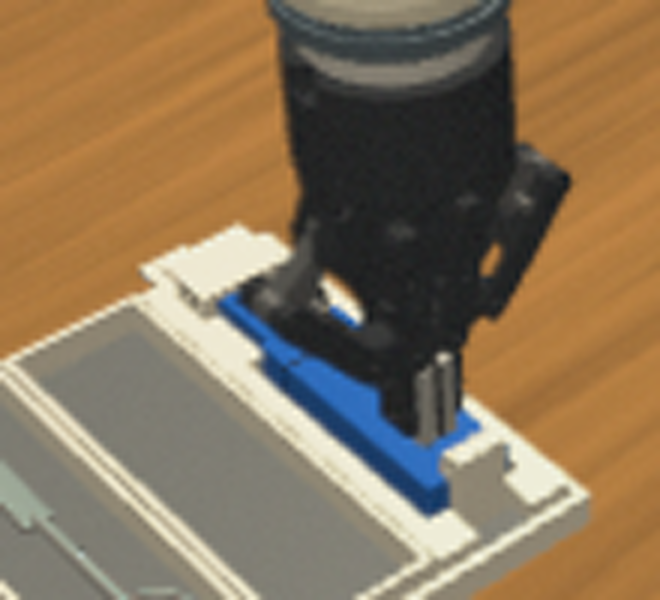

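The case snapped in. There was a force peak and drop at z≈31, then a hard stop at 30.0, exactly the home height. I'll lift off and verify.

Run:
```python
from h import *
from bench import arm,hand,capture,camera_params
B=POCK+49*E_; arm.movel([B[0],B[1],60],speed=80); arm.movel([B[0]-10,B[1],190],speed=200)
arm.wait(.2); c=camera_params('wrist'); p,d=capture('wrist');cv2.imwrite('pics/w9.png',p)
arm.goto([400,-330,260],tool(YAW,0)); arm.wait(.2); print(arm.read_contact_force().round(1),arm.read_time_s())
for n in('scene','top'):
    p,dd=capture(n);cv2.imwrite(f'pics/{n}9.png',p)
    if n=='top':
        ct=camera_params('top')
        for px in (-55,-20,0,30,60,76):
            X=POCK+(px-.9)*E_; X[2]=30; u,v=map(round,proj(ct,X)); print(px,(ct['R'].T@(undist('',ct,u,v)*dd[v,u]-ct['t'])).round(1))
for px in (-55,-20,0,30,60,76):
    X=POCK+(px-.9)*E_; X[2]=30
    u,v=map(round,proj(c,X)); 
    if 0<=v<400:print('w',px,(c['R'].T@(undist('',c,u,v)*d[v,u]-c['t'])).round(1))
p=cv2.imread('pics/scene9.png');crop(p,120,190,300,330,4,'pics/scene9c.png')
```

```text
[-0.4  0.2  0. ] 21.825
-55 [ 493.8 -118.3   19.6]
-20 [ 528.4 -120.6   30.1]
0 [ 548.8 -123.1   25.8]
30 [ 577.  -122.9   27.1]
60 [ 608.  -125.8   28.7]
76 [ 618.7 -125.1   44.9]
w -55 [ 598.  -126.1  212.3]
w -20 [ 527.8 -119.5   29.7]
w 0 [ 547.4 -121.    29.2]
w 30 [ 577.2 -123.4   30.4]
w 60 [ 606.7 -125.7   29.4]
w 76 [ 624.7 -127.2   42.5]
```

View pics/scene9c.png

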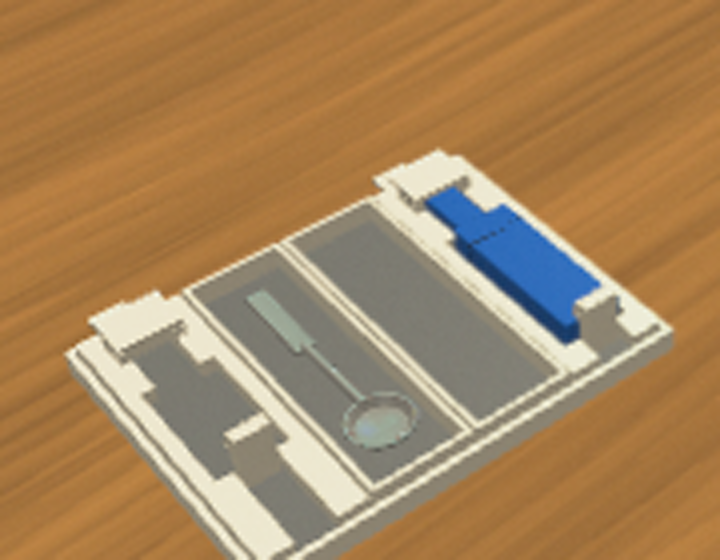

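View pics/w9.png

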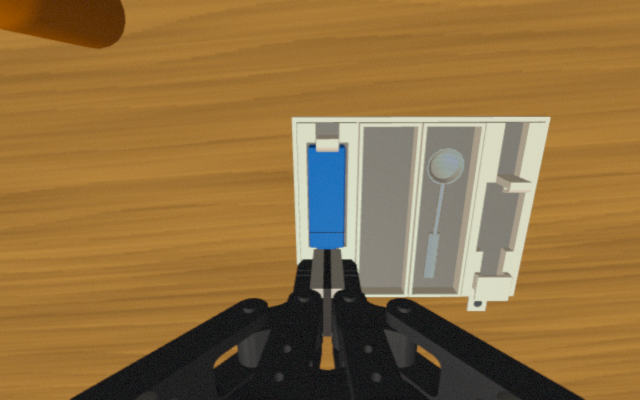

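View pics/top9.png

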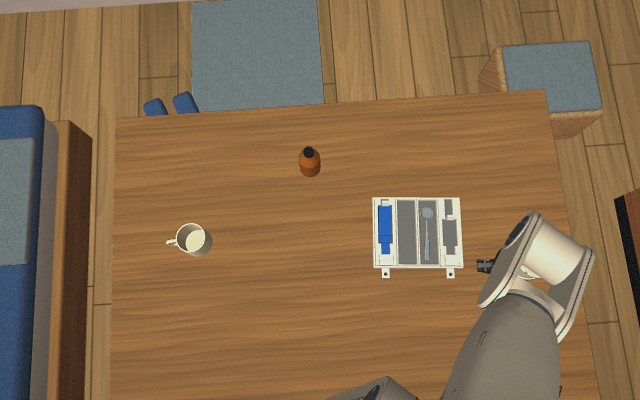

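The case lies flat with the catch nose over its broad end (scene crop ~(598,300)) and its tip under the lip (445,190). The bottle, mug and spoon are where they were. Handing in.

```bash
python3 -c "
from bench import arm
arm.sign_off(); print(arm.read_time_s())"
```

```text
the job is handed in; nothing more can be done
the job is handed in; nothing more can be done
```

The thermometer case is clipped into its matching pocket, the leftmost of the four compartments, and the job is handed in. I slid the tip in under the lip at a 16° slant until it touched the end wall, eased to 13°, and let go. Then I pushed the broad end down with the fingers shut. The robot clock read about 21.8 s just before hand-in, and the highest contact force I read was about 23 N.

**Final checks:**
- **Home position:** the push stopped hard at 30.0 mm, exactly the home height. Wrist-camera depth along the top of the case reads 29–30 mm, so it lies flat. The catch nose is over the broad end and the tip is under the lip.
- **Bystanders:** the bottle, mug and spoon look unmoved in the pictures. The robot was clear, with about 0 N on the tool.

**Disagreements:**
- **Cameras:** the top and wrist cameras differed by 2–3 mm in absolute position but agreed on how far the case was from the pocket. I worked from that and from feeling the end wall, which came within about 1 mm of where I expected it.
- **Depth:** the top camera's depth on the case was noisier, 26–30 mm.
- **Catch:** I saw it spring back only in the pictures; I did not read its joint.

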